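# Unscrew the reverse-threaded burr collar of a second-hand coffee grinder

## Robot

A 6-joint arm with a two-finger parallel gripper is mounted at the origin on the work surface. World frame = base frame: x ahead of the robot, y to its left, z up, the work surface at z = 0. Lengths are in mm, angles in degrees, forces in N, time in s.
With the tool pointing down it reaches from about 350 to 850 mm from the base axis. Payload 8.1 kg.
Tool frame: the origin (TCP) lies between the finger pads; the fingertips stand 17 mm ahead of it and the grasp point (between the pads) lies 2 mm behind it; z points along the fingers, y is the line along which they close (so a half turn about z gives the same grasp; the last joint's range is limited). The gripper opens to 85 mm and grips with 20 to 120 N. Pads are 22 mm wide; open, the fingers measure 114 mm over their backs; the gripper's body (76 mm by 85 mm) begins 54 mm behind the grasp point. The pads swing forward as they close: fully open they stand 13 mm farther back than shut.
Start: joints at [58.247, 7.471, 85.268, -0, 87.261, -4.893], TCP at [271.07, 535.282, 248.292] pointing down, gripper open.
Joint ranges: [-169.43, 169.43], [-51.17, 129.36], [1.28, 143.12], [-76.62, 256.62], [0, 156.53], [-152.29, 152.29]. Speed limits (degrees/s): [136.94, 136.94, 159.86, 180, 180, 180].

## Interface

Orientations are given as [roll, pitch, yaw] about the fixed x, y, z axes, in that order (R = Rz(yaw) Ry(pitch) Rx(roll)).
In Python, from bench import sense, snapshot, hand_in, trace, place_of gives the robot as it stands.
- The arm moves only by the shell command python3 -m handwheel 'ROWS' [FORCE]. ROWS is JSON, a list of rows, each a list of 7 numbers: the opening, from -1 (shut) to 1 (fully open), then the shift along the tool's x, y, z in cm, then the turn, a rotation vector about the tool's x, y, z in rad. A call has 1 to 12 rows; each row shifts and turns the commanded pose from where the row before left it, along the tool's axes as they then stand; what a row does not reach is not made up. A row lasts 1/12 s, in which the tool goes at most 41.7 mm and 7.16 degrees, less where a joint would pass 70% of its speed; a pose out of reach is approached as far as the arm can. A call with a gripper value outside its range is refused whole. The fingers move at their own pace and stop on an object; FORCE is the grip in N (left out, the last holds). Time passes only in rows, so rows that do not move let the fingers close. It gives the time, the measured TCP pose, the force, the opening and the grip force at its end, in the units of the state.
- sense(): the state, without advancing time (a new reading comes with each control period).
- snapshot(name): name is "side" or "top"; returns a dict with "image" (400x640x3 uint8, red, green, blue), "intrinsics" (3x3 intrinsics, pixels), "R" (3x3) and "t" (3): a world point X has camera coordinates R X + t. Camera axes: x right, y down, z forward; pixel columns grow to the right and rows downward; lengths in mm; the calibration is good to about 2 mm. A picture is of the moment at which its call begins. There is no depth.
- hand_in(): hands the job in; it is judged then, once.
Trained networks look in a picture, given as the dict that the camera call returned (one of the last four; its "shot" number tells which), for a name from the list of things; names that differ only in an ending like _2 or _b are one class to them, and where a whole thing is asked for, a point or a joint stands for the part that bears it (a point fixed in the world has none). Each returns a list of dicts, best first, with "conf" (0 to 1); they miss things now and then, are a little off and sometimes report something else, mostly with a low value. They report only what shows in the picture. A call takes as long as a camera call. They do not tell look-alikes from the thing itself.
- trace(picture, query): "pixels" (400x640 bool, what is visible of it).
- place_of(picture, query): "location" ([x, y, z] in mm, in world coordinates, good to about 4 mm: a listed point, or the origin of a listed thing).
The state is a dict: "time": time; "joint_pos": joint angles; "qd": joint speeds; "joint_efforts": joint torques, N m; "tool_pos": TCP position; "tcp_rot": TCP orientation; "ft_force": force on the tool from outside, world axes, zero at the start; "wrist_torque": the same for the moment, N m; "finger_gap": finger opening in mm; "grip_force": force on a finger pad.
Only numpy, scipy, OpenCV 4.12 (cv2) and the standard library are available. Lean on these libraries where they do the work, as an engineer would, in place of code of your own. Each camera call takes 0.05 s, during which the arm holds its last target. There are 200 camera calls.

## Task

Open the used coffee grinder for cleaning before it goes on sale: unscrew its burr collar, which is made to be pushed round by its lever handles (the thread is reversed, so it comes loose clockwise seen from above), then lift the collar straight off and set it down gently, right way up and flat, inside the green tray. Do not force the thread, and leave everything else on the stall standing where it is.

Things in the scene. Friction and masses are not known exactly. Their poses are not given: they have to be found in the camera images.
- grinder: Red electric coffee grinder, hopper off; it stands firm and does not move. Origin on the vertical axis of its throat and collar, at table level, z up; its front (spout, fork) looks along its own -x. Housing 172 x 136 mm (x from -74 to +98); its flat top, 195 mm above the table, carries only the throat.
- throat (a point): Centre of the throat's top, 221 mm above the table: a boss 84 mm across, 26 high, with a coarse LEFT-HAND outside thread (98 mm across) under the collar. Turned clockwise from above the collar climbs 29 mm per turn and after about 135 degrees (11 mm up) lifts straight off; up to 240 degrees does no harm. The other way it meets a hard stop within 8 degrees. Until free it has 2-3 mm play upwards.
- collar: Black knurled burr collar, loose, about 0.4 kg, screwed home at the start; it turns with 2 to 10 N at a lever and stays where left. Origin: centre of its underside, z up along its axis; when home 197 mm above the table. Skirt 114 mm across from z 0 to its flat top at z 40 mm; neck above that; a lever each way along its y. Hollow beneath: it stands on the skirt's rim.
- neck_top (a point): Centre of the top of the collar's aluminium hopper neck: an upright tube 52 mm across and 32 mm tall (z 40 to 72 mm of the collar), on the collar's axis; it can be gripped from above.
- lever_a (a point): Centre of the yellow ball (16 mm) of the lever on the collar's +y side, 80 mm from its axis, at z 27 mm of the collar. The lever is a level steel rod 10 mm thick from the skirt (57 mm from the axis) to the ball, 29 mm above the housing's top when home.
- lever_b (a point): The same on the collar's -y side.
- tray: Shallow green plastic tray, fixed, 210 mm (x) by 180 mm (y) outside, walls 5 mm thick and 20 mm high; origin under its centre at table level, inner floor 5 mm above the table. The collar's skirt fits inside with 25 to 40 mm to spare each side; its levers pass above the walls.
- hopper: The grinder's clear bean hopper, already taken off and standing mouth down, 120 mm across and 120 high; leave it where it stands. Origin: centre of its underside.
- pepper_mill: Turned wooden pepper mill, 60 mm across, 208 high; leave it where it stands. Origin: centre of its underside.
- spice_jar: Amber glass jar with green lid, 68 mm across, 110 high; leave it where it stands. Origin: centre of its underside.
- mug: Blue mug, 82 mm across, 95 high; leave it where it stands. Origin: centre of its underside.
- brush: Wooden cleaning brush lying flat, 160 x 30 x 20 mm; leave it where it stands. Origin: centre of its underside.
- bowl: Yellow plastic bowl, 150 mm across, 60 high; leave it where it stands. Origin: centre of its underside.
Not all that is in view belongs to the job. What is shaped like the collar but purple is not meant.

How it is judged:
By the outcome, as a careful person would: the job done as asked, in the order asked, and still so for the second after the job is handed in, with the robot touching nothing.
It also fails if it takes over 64 s, if anything falls off the work surface, if the arm or the gripper's body presses on something with over 40 N, if the wrist force passes 120 N, or if a joint passes its speed limit or range.

## Working session

There is one attempt and no reset: what is moved stays moved. The work goes in short steps, Python scripts to look and compute and a shell command to move; the robot and the scene stay as the last step left them, time stands still between calls to the robot, and variables do not carry over. Pictures are saved under pics/ and viewed, at most 10 in all, crops included, and the job is handed in when it is done.

```bash
mkdir -p pics; ls; cat > h.py <<'E'
from bench import sense, snapshot, hand_in, trace, place_of
import numpy as np, cv2
def save(p,n): cv2.imwrite(f'pics/{n}.png',cv2.cvtColor(p["image"],cv2.COLOR_RGB2BGR))
def proj(p,X):
    c=p["R"]@np.array(X,float)+p["t"]; q=np.array(p["intrinsics"])@c; return (q[:2]/q[2]).round(0)
E
python3 - <<'E'
from h import *
for n in ("top","side"):
    p=snapshot(n); save(p,n+'0')
    for q in ("collar","grinder","neck_top","lever_a","tray","hopper","pepper_mill","spice_jar","mug","brush","bowl"):
        for d in place_of(p,q)[:4]:
            print(n,q,round(d["conf"],2),np.round(d["location"]),proj(p,d["location"]))
s=sense(); print(s)
E
```

```text
pics
top collar 0.58 [305. 262.   3.] [248. 269.]
top collar 0.57 [ 554. -178.  195.] [381. 192.]
top neck_top 0.86 [309. 263.  70.] [245. 269.]
top neck_top 0.79 [ 549. -179.  268.] [384. 191.]
top lever_a 0.95 [366. 322.  25.] [230. 251.]
top lever_a 0.88 [ 557. -258.  229.] [408. 190.]
top lever_a 0.58 [552. -98. 225.] [356. 192.]
top lever_a 0.57 [248. 208.  27.] [263. 286.]
top tray 0.7 [534. 243.  -1.] [254. 203.]
top hopper 0.76 [767.  38.  -2.] [312. 137.]
top pepper_mill 0.84 [748. 157.   1.] [278. 143.]
top spice_jar 0.69 [ 766. -168.   -0.] [370. 137.]
top spice_jar 0.48 [748. 158.  -2.] [278. 143.]
top mug 0.97 [ 601. -448.    1.] [450. 183.]
top brush 0.76 [506.  -5.   3.] [324. 211.]
top bowl 0.72 [564. 497.  -2.] [182. 195.]
side collar 0.79 [308. 262.  -1.] [310. 296.]
side collar 0.58 [503.  -7.   2.] [328. 233.]
side grinder 0.85 [ 553. -180.    0.] [350. 210.]
side neck_top 0.78 [305. 263.  70.] [310. 281.]
side lever_a 0.89 [364. 315.  25.] [286. 289.]
side lever_a 0.72 [249. 210.  27.] [334. 292.]
side tray 0.78 [539. 244.   3.] [270. 258.]
side hopper 0.62 [769.
[... 246 characters left out ...]
] [206. 289.]
{'time': 1.2, 'joint_pos': array([ 5.82495735e+01,  7.47278972e+00,  8.52690944e+01, -4.46832274e-04,
        8.72610099e+01, -4.89545634e+00]), 'qd': array([ 0.00344747, -0.10719653,  0.03018311, -0.01760657,  0.04289861,
       -0.10515254]), 'joint_efforts': array([ 2.36286144e-05, -5.69352508e+01, -5.00845492e+01, -2.14820184e-04,
        2.19020287e-03,  3.79415496e-05]), 'tool_pos': array([271.04186929, 535.28400683, 248.26286079]), 'tcp_rot': array([-1.79997078e+02,  1.97721994e-04,  1.53145051e+02]), 'ft_force': array([0.67711569, 0.35475642, 0.1931432 ]), 'wrist_torque': array([ 0.03443167, -0.03023718,  0.01419924]), 'grip_force': 0.0, 'finger_gap': 85.06950348877845}
```

View images.

View pics/top0.png

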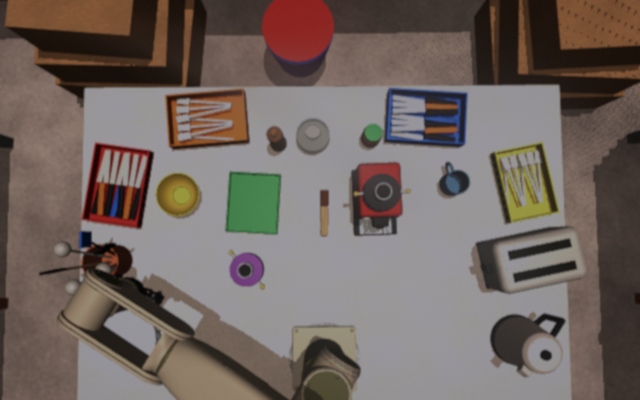

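View pics/side0.png

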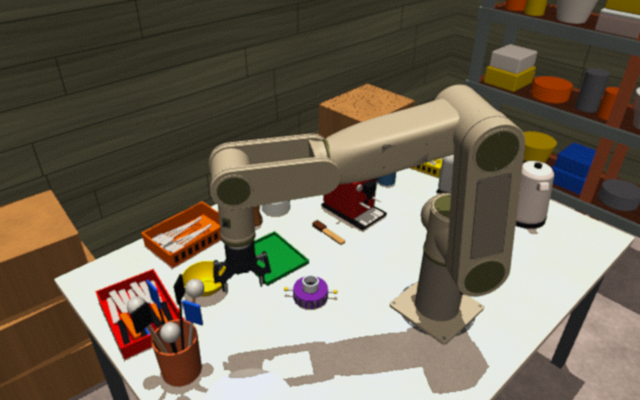

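```bash
python3 - <<'E'
import cv2
a=cv2.imread('pics/top0.png')[150:240,330:440]; b=cv2.imread('pics/top0.png')[225:315,195:305]
cv2.imwrite('pics/crop.png',cv2.resize(cv2.hconcat([a,b]),None,fx=3.6,fy=3.6,interpolation=2))
E
```

```text
(no output)
```

View pics/crop.png

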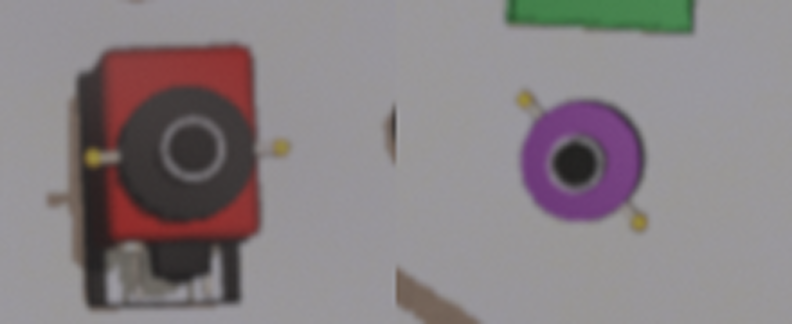

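The picture shows two collar-shaped things: a black one on the red grinder, neck at top px (383,191), levers at (356,192) and (408,190), and a purple one on the table at (248,269). The crop confirms that the black one on the grinder is the one I want. The tray is at (254,203). I'll push lever_a with shut fingers, coming from the robot side.

```bash
python3 -m handwheel '[[-1,0,0,0,0,0,0.1186],[-1,0,0,0,0,0,0.1186],[-1,0,0,0,0,0,0.1186],[-1,0,0,0,0,0,0.1186],[-1,0,0,0,0,0,0.1186],[-1,0,0,0,0,0,0.1186],[-1,0,0,0,0,0,0.1186],[-1,0,0,0,0,0,0.1186],[-1,0,0,0,0,0,0.1186]]' 40
python3 -m handwheel '[[-1,-2.5,0.96,0,0,0,0],[-1,-2.5,0.96,0,0,0,0],[-1,-2.5,0.96,0,0,0,0],[-1,-2.5,0.96,0,0,0,0],[-1,-2.5,0.96,0,0,0,0],[-1,-2.5,0.96,0,0,0,0],[-1,-2.5,0.96,0,0,0,0],[-1,-2.5,0.96,0,0,0,0],[-1,-2.5,0.96,0,0,0,0],[-1,-2.5,0.96,0,0,0,0],[-1,-2.5,0.96,0,0,0,0],[-1,-2.5,0.96,0,0,0,0]]'
python3 -m handwheel '[[-1,-2.5,0.96,0,0,0,0],[-1,-2.5,0.96,0,0,0,0],[-1,-2.5,0.96,0,0,0,0],[-1,-2.5,0.96,0,0,0,0],[-1,-2.5,0.96,0,0,0,0],[-1,-2.5,0.96,0,0,0,0],[-1,-2.5,0.96,0,0,0,0],[-1,-2.5,0.96,0,0,0,0],[-1,-2.5,0.96,0,0,0,0],[-1,-2.5,0.96,0,0,0,0],[-1,-2.5,0.96,0,0,0,0],[-1,-2.5,0.96,0,0,0,0]]'
```

```text
time: 1.95
tool_pos: [271.0, 535.3, 248.3]
tcp_rot: [-180.0, 0.0, 91.6]
ft_force: [0.5, -0.7, -0.7]
finger_gap: 0.1
grip_force: 0.0
time: 2.95
tool_pos: [396.9, 238.3, 248.5]
tcp_rot: [180.0, -0.0, 92.0]
ft_force: [0.3, 1.3, 0.5]
finger_gap: -0.2
grip_force: 0.0
time: 3.95
tool_pos: [522.5, -57.7, 248.4]
tcp_rot: [180.0, 0.0, 92.0]
ft_force: [-0.2, 0.0, -0.5]
finger_gap: 0.0
grip_force: 0.0
```

```bash
python3 -m handwheel '[[-1,-1.35,-0.1,0,0,0,0],[-1,-1.35,-0.1,0,0,0,0],[-1,-1.35,-0.1,0,0,0,0],[-1,-1.35,-0.1,0,0,0,0],[-1,0,0,0,0,0,-0.11],[-1,0,0,0,0,0,-0.11],[-1,0,0,0,0,0,-0.11],[-1,0,0,0,0,0,-0.11],[-1,0,0,0,0,0,0]]'
python3 - <<'E'
from h import *
p=snapshot("top"); save(p,'t1')
for q in ("neck_top","lever_a","collar"):
    for d in place_of(p,q)[:4]: print(q,round(d["conf"],2),np.round(d["location"]))
a=p["image"][130:240,320:440]; a=cv2.resize(a,None,fx=5,fy=5,interpolation=2); cv2.imwrite('pics/t1c.png',a[:,:,::-1])
E
```

```text
time: 4.7
tool_pos: [519.9, -110.7, 248.4]
tcp_rot: [180.0, 0.0, 117.5]
ft_force: [0.2, -0.7, -0.3]
finger_gap: 0.1
grip_force: 0.0
neck_top 0.59 [308. 265.  69.]
lever_a 0.74 [365. 321.  23.]
lever_a 0.7 [246. 208.  27.]
lever_a 0.29 [ 598. -447.    2.]
collar 0.75 [305. 263.   2.]
```

View pics/t1c.png

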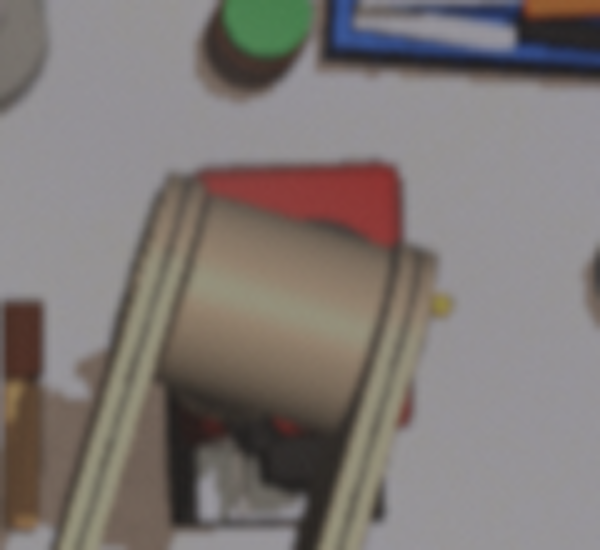

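The arm hides the collar here. Only lever_b shows, at about px (408,191), and it hasn't moved. I'll go down beside lever_a and make contact.

```bash
python3 -m handwheel '[[-1,0,0,0.9,0,0,0],[-1,0,0,0.9,0,0,0],[-1,0,0,0.7,0,0,0],[-1,0,0,0,0,0,0]]'
python3 -m handwheel '[[-1,-0.018,0.52,0,0,0,0.07],[-1,-0.018,0.52,0,0,0,0.07],[-1,-0.018,0.52,0,0,0,0.07],[-1,-0.018,0.52,-0.03,0,0,0.07]]'
python3 -m handwheel '[[-1,-0.018,0.52,-0.03,0,0,0.07],[-1,-0.018,0.52,-0.03,0,0,0.07],[-1,-0.018,0.52,-0.03,0,0,0.07],[-1,-0.018,0.52,-0.03,0,0,0.07]]'
```

```text
time: 5.23
tool_pos: [518.6, -110.1, 220.3]
tcp_rot: [-179.8, -0.2, 117.2]
ft_force: [-0.6, 0.7, -0.4]
finger_gap: 0.2
grip_force: 0.0
time: 5.57
tool_pos: [538.7, -103.6, 222.9]
tcp_rot: [-179.8, -0.0, 100.9]
ft_force: [-5.4, -0.8, 2.1]
finger_gap: 0.2
grip_force: 3.0
time: 5.9
tool_pos: [558.7, -102.0, 223.9]
tcp_rot: [-179.7, -0.0, 84.9]
ft_force: [-7.3, 3.0, 3.2]
finger_gap: 0.1
grip_force: 3.6
```

```bash
python3 -m handwheel '[[-1,-0.035,0.53,-0.032,0,0,0.07],[-1,-0.035,0.53,-0.032,0,0,0.07],[-1,-0.035,0.53,-0.032,0,0,0.07],[-1,-0.035,0.53,-0.032,0,0,0.07],[-1,-0.035,0.53,-0.032,0,0,0.07],[-1,-0.035,0.53,-0.032,0,0,0.07],[-1,-0.035,0.53,-0.032,0,0,0.07],[-1,-0.035,0.53,-0.032,0,0,0.07],[-1,-0.018,0.53,-0.032,0,0,0.07],[-1,-0.018,0.53,-0.032,0,0,0.07]]'
```

```text
time: 6.73
tool_pos: [606.4, -124.4, 227.3]
tcp_rot: [-179.8, 0.0, 44.8]
ft_force: [-4.5, 6.0, 0.4]
finger_gap: -0.3
grip_force: 3.8
```

```bash
python3 -m handwheel '[[-1,-0.025,0.53,-0.032,0,0,0.07],[-1,-0.025,0.53,-0.032,0,0,0.07],[-1,-0.025,0.53,-0.032,0,0,0.07],[-1,-0.025,0.53,-0.032,0,0,0.07],[-1,-0.025,0.53,-0.032,0,0,0.07],[-1,-0.025,0.53,-0.032,0,0,0.07],[-1,-0.025,0.53,-0.032,0,0,0.07],[-1,-0.025,0.53,-0.032,0,0,0.07],[-1,-0.02,0.53,-0.032,0,0,0.07],[-1,-0.02,0.53,-0.032,0,0,0.07]]'
python3 -m handwheel '[[-1,-0.025,0.53,-0.032,0,0,0.07],[-1,-0.025,0.53,-0.032,0,0,0.07],[-1,-0.025,0.53,-0.032,0,0,0.07],[-1,-0.025,0.53,-0.032,0,0,0.07],[-1,-0.025,0.53,-0.032,0,0,0.07],[-1,-0.025,0.53,-0.032,0,0,0.07]]'
```

```text
time: 7.57
tool_pos: [628.6, -171.4, 230.6]
tcp_rot: [-179.8, 0.0, 4.8]
ft_force: [0.9, 6.6, 1.3]
finger_gap: -0.1
grip_force: 3.2
time: 8.07
tool_pos: [624.5, -202.9, 232.7]
tcp_rot: [-179.9, 0.0, -19.3]
ft_force: [2.8, 6.5, 1.2]
finger_gap: -0.2
grip_force: 3.2
```

```bash
python3 -m handwheel '[[-1,-0.025,0.53,-0.032,0,0,0.07],[-1,-0.025,0.53,-0.032,0,0,0.07],[-1,-0.025,0.53,-0.032,0,0,0.07],[-1,-0.025,0.53,-0.032,0,0,0.07],[-1,-0.025,0.53,-0.01,0,0,0.07],[-1,-0.025,0.53,0,0,0,0.07],[-1,-0.025,0.53,0,0,0,0.07]]'
python3 -m handwheel '[[-1,0.2,-0.5,0,0,0,0],[-1,0.3,-0.5,0,0,0,0],[-1,0.5,0,-2.5,0,0,0],[-1,0.5,0,-3,0,0,0],[-1,0,0,-3.5,0,0,0],[-1,0,0,-3.5,0,0,0]]'
```

```text
time: 8.65
tool_pos: [604.9, -233.7, 234.8]
tcp_rot: [-179.8, -0.0, -47.4]
ft_force: [5.8, 5.7, 2.0]
finger_gap: -0.1
grip_force: 4.0
time: 9.15
tool_pos: [621.2, -238.8, 359.5]
tcp_rot: [179.9, 0.1, -47.1]
ft_force: [-0.0, -0.4, 0.4]
finger_gap: -0.1
grip_force: 0.0
```

```bash
python3 -m handwheel '[[1,-2.94,-1.09,0,0,0,0],[1,-2.94,-1.09,0,0,0,0],[1,-2.94,-1.09,0,0,0,0],[1,-2.94,-1.09,0,0,0,0],[1,-2.94,-1.09,0,0,0,0],[1,-2.94,-1.09,0,0,0,0],[1,-2.94,-1.09,0,0,0,0],[1,-2.94,-1.09,0,0,0,0],[1,-2.94,-1.09,0,0,0,0],[1,-2.94,-1.09,0,0,0,0]]'
python3 -m handwheel '[[1,0,0,0,0,0,-0.117],[1,0,0,0,0,0,-0.117],[1,0,0,0,0,0,-0.117],[1,0,0,0,0,0,-0.117],[1,0,0,0,0,0,-0.117],[1,0,0,0,0,0,-0.117],[1,0,0,0,0,0,-0.117],[1,0,0,0,0,0,-0.117],[1,0,0,0,0,0,-0.117],[1,0,0,0,0,0,-0.117],[1,0,0,0,0,0,0]]'
python3 - <<'E'
from h import *
for n in("top","side"):
  p=snapshot(n)
  for q in ("neck_top","lever_a","collar","tray"):
    for d in place_of(p,q)[:4]: print(n,q,round(d["conf"],2),np.round(d["location"]))
  if n=="top": a=p["image"][140:250,300:450]; cv2.imwrite('pics/t2c.png',cv2.resize(a,None,fx=5,fy=5,interpolation=2)[:,:,::-1])
E
```

```text
time: 9.98
tool_pos: [501.1, 52.3, 359.4]
tcp_rot: [180.0, 0.0, -47.1]
ft_force: [-0.2, -0.3, -0.3]
finger_gap: 85.6
grip_force: 0.0
time: 10.9
tool_pos: [501.8, 51.1, 359.4]
tcp_rot: [-180.0, 0.0, 20.2]
ft_force: [0.7, 1.0, -0.3]
finger_gap: 85.4
grip_force: 0.0
top neck_top 0.92 [309. 266.  72.]
top lever_a 0.9 [ 586. -253.  238.]
top lever_a 0.68 [249. 209.  26.]
top lever_a 0.62 [368. 320.  24.]
top lever_a 0.6 [ 511. -107.  236.]
top collar 0.89 [307. 260.   1.]
top collar 0.75 [ 551. -177.  210.]
top tray 0.69 [534. 240.  -2.]
top tray 0.33 [ 513. -106.  238.]
side neck_top 0.63 [305. 264.  72.]
side neck_top 0.58 [ 551. -179.  285.]
side neck_top 0.21 [ 519. -110.  242.]
side lever_a 0.87 [ 583. -253.  237.]
side lever_a 0.83 [366. 315.  24.]
side lever_a 0.61 [ 516. -113.  241.]
side lever_a 0.6 [251. 208.  30.]
side collar 0.71 [ 549. -177.  209.]
side collar 0.63 [306. 264.  -0.]
side collar 0.48 [ 768. -166.    2.]
side tray 0.81 [540. 245.   1.]
```

View pics/t2c.png

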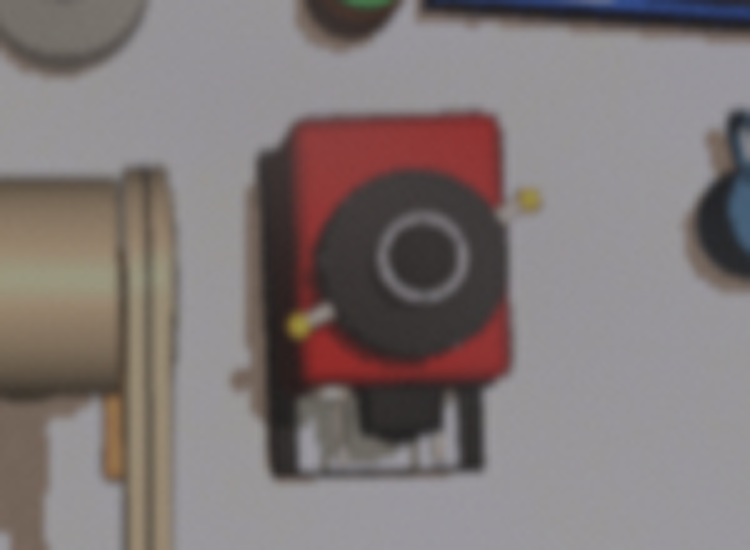

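The collar has turned about 155° and its underside sits at about z 210. The neck is at crop (422,256), and the levers are at crop (298,326) and (530,200). It is free, so I'll grip the neck.

```bash
python3 -m handwheel '[[1,-0.42,2.9,0,0,0,0],[1,-0.42,2.9,0,0,0,0],[1,-0.42,2.9,0,0,0,0],[1,-0.42,2.9,0,0,0,0],[1,-0.42,2.9,0,0,0,0],[1,-0.42,2.9,0,0,0,0],[1,-0.42,2.9,0,0,0,0],[1,-0.42,2.9,0,0,0,0],[1,0,0,2,0,0,0],[1,0,0,2,0,0,0],[1,0,0,0,0,0,0]]'
python3 -m handwheel '[[1,0,0,1.2,0,0,0],[1,0,0,1.2,0,0,0],[1,0,0,1.0,0,0,0],[1,0,0,0.8,0,0,0],[1,0,0,0.7,0,0,0],[1,0,0,0,0,0,0],[1,0,0,0,0,0,0]]'
```

```text
time: 12.32
tool_pos: [546.9, -179.1, 314.6]
tcp_rot: [-179.7, 0.3, 19.7]
ft_force: [-0.2, 0.9, -1.8]
finger_gap: 85.1
grip_force: 0.0
time: 12.9
tool_pos: [548.4, -178.7, 270.2]
tcp_rot: [-180.0, 0.0, 19.8]
ft_force: [0.7, 0.0, 0.8]
finger_gap: 85.3
grip_force: 0.0
```

```bash
python3 -m handwheel '[[0,0,0,0,0,0,0],[-0.2,0,0,0,0,0,0],[-1,0,0,0,0,0,0],[-1,0,0,0,0,0,0],[-1,0,0,0,0,0,0],[-1,0,0,0,0,0,0]]' 30
python3 -m handwheel '[[-1,0,0,0,0,0,0],[-1,0,0,0,0,0,0],[-1,0,0,0,0,0,0]]' 60
```

```text
time: 13.4
tool_pos: [548.9, -179.0, 271.5]
tcp_rot: [179.9, -0.1, 19.8]
ft_force: [0.0, 1.0, 5.3]
finger_gap: 51.1
grip_force: 31.1
time: 13.65
tool_pos: [548.9, -179.0, 271.7]
tcp_rot: [179.9, -0.1, 19.8]
ft_force: [-1.6, 1.4, 7.0]
finger_gap: 50.4
grip_force: 61.0
```

```bash
python3 -m handwheel '[[-1,0,0,-0.3,0,0,0],[-1,0,0,-0.3,0,0,0],[-1,0,0,-0.3,0,0,0],[-1,0,0,-0.4,0,0,0],[-1,0,0,0,0,0,0]]'
```

```text
time: 14.07
tool_pos: [548.4, -179.0, 284.0]
tcp_rot: [180.0, 0.0, 19.8]
ft_force: [0.2, 0.0, -3.8]
finger_gap: 50.4
grip_force: 63.4
```

```bash
python3 -m handwheel '[[-1,0,0,-0.6,0,0,0],[-1,0,0,-0.8,0,0,0],[-1,0,0,-1,0,0,0],[-1,0,0,-1,0,0,0],[-1,0,0,-1,0,0,0],[-1,0,0,-1,0,0,0],[-1,0,0,-0.6,0,0,0],[-1,0,0,0,0,0,0]]'
python3 -m handwheel '[[-1,0.5,-1.5,0,0,0,0],[-1,0.8,-2.43,0,0,0,0],[-1,0.8,-2.43,0,0,0,0],[-1,0.8,-2.43,0,0,0,0],[-1,0.8,-2.43,0,0,0,0],[-1,0.8,-2.43,0,0,0,0],[-1,0.8,-2.43,0,0,0,0],[-1,0.8,-2.43,0,0,0,0],[-1,0.8,-2.43,0,0,0,0],[-1,0.8,-2.43,0,0,0,0],[-1,0.8,-2.43,0,0,0,0],[-1,0.8,-2.43,0,0,0,0]]'
python3 -m handwheel '[[-1,0.8,-2.43,0,0,0,0],[-1,0.8,-2.43,0,0,0,0],[-1,0.8,-2.43,0,0,0,0],[-1,0.8,-2.43,0,0,0,0],[-1,0.43,-1.5,0,0,0,0],[-1,0,0,0,0,0,0],[-1,0,0,0,0,0,0]]'
```

```text
time: 14.73
tool_pos: [549.2, -179.2, 346.1]
tcp_rot: [179.9, -0.1, 19.8]
ft_force: [-0.1, -0.2, -3.8]
finger_gap: 50.7
grip_force: 63.5
time: 15.73
tool_pos: [540.1, 119.4, 343.0]
tcp_rot: [-180.0, 0.0, 19.8]
ft_force: [0.9, -0.5, -4.2]
finger_gap: 50.7
grip_force: 63.6
time: 16.32
tool_pos: [536.2, 236.8, 342.7]
tcp_rot: [180.0, 0.1, 19.9]
ft_force: [0.6, -0.4, -4.1]
finger_gap: 50.1
grip_force: 63.7
```

```bash
python3 - <<'E'
from h import *
p=snapshot("side"); 
for q in ("neck_top","lever_a","collar","tray"):
    for d in place_of(p,q)[:4]: print(q,round(d["conf"],2),np.round(d["location"]))
save(p,'s3')
E
```

```text
neck_top 0.64 [540. 239. 353.]
neck_top 0.63 [305. 263.  72.]
lever_a 0.82 [573. 168. 309.]
lever_a 0.72 [364. 315.  28.]
lever_a 0.69 [501. 305. 308.]
lever_a 0.63 [249. 211.  30.]
collar 0.79 [305. 261.   2.]
collar 0.74 [538. 241. 279.]
tray 0.95 [541. 245.   3.]
```

View pics/s3.png

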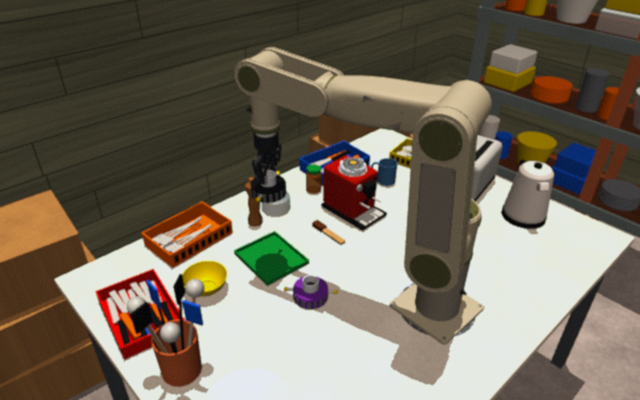

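The collar hangs level in the gripper at px (270,190), and the throat on the grinder is bare at (352,165). Lowering it over the tray at (272,258).

```bash
python3 -m handwheel '[[-1,0.17,-0.4,1.5,0,0,0],[-1,0,0,2.5,0,0,0],[-1,0,0,2.5,0,0,0],[-1,0,0,2.5,0,0,0],[-1,0,0,2.5,0,0,0],[-1,0,0,2.5,0,0,0],[-1,0,0,2.5,0,0,0],[-1,0,0,2.5,0,0,0],[-1,0,0,2.5,0,0,0],[-1,0,0,2.2,0,0,0],[-1,0,0,1.2,0,0,0],[-1,0,0,0,0,0,0]]'
python3 -m handwheel '[[-1,0,0,0.5,0,0,0],[-1,0,0,0.4,0,0,0],[-1,0,0,0,0,0,0],[-1,0,0,0,0,0,0]]'
```

```text
time: 17.57
tool_pos: [534.7, 239.0, 90.9]
tcp_rot: [-180.0, 0.3, 19.7]
ft_force: [-0.6, -1.0, -4.3]
finger_gap: 50.5
grip_force: 63.7
time: 17.9
tool_pos: [537.6, 240.6, 86.7]
tcp_rot: [180.0, -0.1, 19.8]
ft_force: [0.7, -0.4, -4.1]
finger_gap: 50.6
grip_force: 63.7
```

```bash
python3 -m handwheel '[[-1,0,0,0.3,0,0,0],[-1,0,0,0.3,0,0,0],[-1,0,0,0.3,0,0,0],[-1,0,0,0.3,0,0,0],[-1,0,0,0.2,0,0,0],[-1,0,0,0.2,0,0,0],[-1,0,0,0,0,0,0],[-1,0,0,0,0,0,0]]'
python3 -m handwheel '[[-1,0,0,0.1,0,0,0],[-1,0,0,0.1,0,0,0],[-1,0,0,0,0,0,0]]'
```

```text
time: 18.57
tool_pos: [536.7, 240.3, 69.2]
tcp_rot: [180.0, 0.0, 19.8]
ft_force: [-0.1, 0.5, -4.8]
finger_gap: 50.4
grip_force: 63.7
time: 18.82
tool_pos: [537.3, 240.5, 68.0]
tcp_rot: [-180.0, -0.1, 19.8]
ft_force: [0.5, 0.1, -1.7]
finger_gap: 50.2
grip_force: 64.0
```

Contact is starting. One more small step down, then release slowly and retreat.

```bash
python3 -m handwheel '[[-1,0,0,0.08,0,0,0],[-1,0,0,0,0,0,0],[-1,0,0,0,0,0,0]]'
python3 -m handwheel '[[0.3,0,0,0,0,0,0],[0.5,0,0,-0.1,0,0,0],[1,0,0,-0.1,0,0,0],[1,0,0,0,0,0,0],[1,0,0,0,0,0,0],[1,0,0,0,0,0,0]]' 20
python3 -m handwheel '[[1,0,0,-1,0,0,0],[1,0,0,-2,0,0,0],[1,0,0,-2.5,0,0,0],[1,0,0,-3,0,0,0],[1,0,0,-3,0,0,0],[1,0,0,-3,0,0,0],[1,0,0,-3,0,0,0],[1,0,0,-3,0,0,0],[1,0,0,0,0,0,0]]'
python3 -m handwheel '[[1,-2,2.5,0,0,0,0],[1,-2,2.5,0,0,0,0],[1,-2,2.5,0,0,0,0],[1,-2,2.5,0,0,0,0],[1,-2,2.5,0,0,0,0],[1,-2,2.5,0,0,0,0],[1,-1,2.5,0,0,0,0],[1,-1,2.5,0,0,0,0],[1,0,0,0,0,0,0],[1,0,0,0,0,0,0],[1,0,0,0,0,0,0]]'
python3 - <<'E'
from h import *
p=snapshot("top"); save(p,'t4')
for q in ("collar","lever_a","tray","hopper","pepper_mill","spice_jar","mug","brush","bowl"):
    for d in place_of(p,q)[:4]: print(q,round(d["conf"],2),np.round(d["location"]))
E
```

```text
time: 19.07
tool_pos: [537.4, 240.5, 67.9]
tcp_rot: [180.0, -0.1, 19.8]
ft_force: [-2.6, -2.4, 4.6]
finger_gap: 50.8
grip_force: 64.5
time: 19.57
tool_pos: [536.9, 240.4, 68.7]
tcp_rot: [-180.0, -0.0, 19.8]
ft_force: [0.3, -0.2, -0.3]
finger_gap: 85.3
grip_force: 0.0
time: 20.32
tool_pos: [539.5, 241.4, 282.8]
tcp_rot: [180.0, -0.7, 19.8]
ft_force: [1.1, 0.9, 0.8]
finger_gap: 85.4
grip_force: 0.0
time: 21.23
tool_pos: [472.9, 5.1, 274.1]
tcp_rot: [-180.0, -0.0, 19.8]
ft_force: [-1.0, -0.7, 0.2]
finger_gap: 85.5
grip_force: 0.0
collar 0.82 [307. 264.   4.]
collar 0.64 [538. 241.   4.]
lever_a 0.7 [502. 312.  37.]
lever_a 0.61 [369. 318.  24.]
lever_a 0.56 [579. 171.  31.]
tray 0.62 [534. 244.   3.]
hopper 0.85 [765.  36.  -3.]
hopper 0.52 [539. 242.   6.]
pepper_mill 0.74 [536. 243.  -1.]
pepper_mill 0.6 [752. 157.  -1.]
spice_jar 0.77 [ 763. -168.   -1.]
mug 0.62 [ 600. -447.    3.]
mug 0.21 [534. 238.  79.]
brush 0.24 [580. 170.  32.]
bowl 0.59 [568. 494.  -4.]
```

View pics/t4.png

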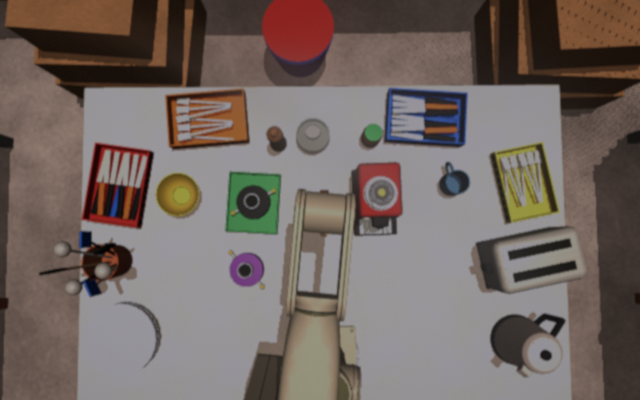

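The black collar is flat and centred in the green tray at (253,202). The throat is bare at (382,192), and the rest of the stall looks unmoved; the arm covers the brush in this view.

```bash
python3 -c "
from bench import hand_in; print(hand_in())"
```

```text
the job is handed in; nothing more can be done
None
```

The collar is unscrewed, lifted off and standing flat, right way up, in the green tray, and the job was handed in at about 22 s; everything I could see stayed in place, though the arm hid the brush in the last picture.

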